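# Start the bike-lift pump and drop the lift lever into float

### The job

Start the bike lift's hydraulic pump: turn the key clockwise from run all the way to start, keep it there for about half a second, then let go so that it springs back to run. Then push the lift lever (the one with the ball knob) away from the robot, through its stiff detent, so that it stays by itself in the float notch. Leave the clamp lever (the one with the crossbar handle) and the loose things on the bench where they are.

Things in the scene. Friction and masses are not known exactly. Their poses are not given: they have to be found in the camera images.
- bank: Fixed base plate of the lever bank, 150 (x) x 230 (y) x 12 mm, dark steel, with two valve sections 90 mm apart along its y, each with an upright lever. Origin: centre of its underside, on the bench. Both levers are pushed along its +x (away from the robot; the bank's yaw is up to 0.3 rad either way). Which lever is on which side changes.
- lift_pivot (a point): Pivot of the lift lever: its hinge line is the bank's y axis through this point, 72 mm above the bench.
- lift_knob (a point): Centre of the black plastic ball knob (34 mm diameter) of the lift lever, 150 mm from its pivot at the end of a 12 mm round steel stem; about 213 to 222 mm above the bench. A 20 mm collar reaches 26 mm below the knob's centre.
- lift_lever (a joint): Lift lever angle, rad, growing as it is pushed to the bank's +x. At 0 it leans 0.35 rad back from upright. Starts at 0 to 0.18, held by friction (1 to 2 N at the knob). From about 0.22 to 0.42 a detent pushes back, most near 0.3 (about 13 N at the knob in all); let go there, it slides back. Past about 0.42 it snaps by itself into the float notch at its stop, 0.56, and stays. In float: above 0.52.
- clamp_knob (a point): Middle of the black crossbar handle (20 mm thick, 56 mm long, along the bank's y) of the clamp lever, which is otherwise built like the lift lever, 150 mm long, with its pivot 90 mm to the side; it has friction only and must stay where it is (within 15 mm).
- key_box: Grey steel key-switch box, fixed, 100 (x) x 90 (y) x 65 mm tall, key upright in the middle of its top. Origin: centre of its underside, on the bench. Its own yaw varies.
- key_grip (a point): Centre of the key's black head, 102 mm above the bench on the key's vertical turning axis. The head is a flat upright slab 30 mm wide (along the point's x, which is the box's x when the key is at run), 9 mm thick (along the point's y) and 32 mm tall; below it a 10 mm shank and, from 75 mm above the bench down, a 32 mm lock barrel.
- key (a joint): Angle of the key, rad, growing clockwise seen from above. 0 run (its start value and where its spring holds it), 0.9 start (the stop). The spring takes about 0.05 N m to leave run and 0.22 N m to hold at start; let go, the key springs back to run. Start counts above 0.75, run below 0.12.
- oil_bottle_mid (a point): Middle of a white upright oil bottle, 42 mm diameter, 125 mm tall, loose bystander (point 60 mm above its underside).
- cassette_mid (a point): Middle of a bicycle sprocket cassette lying flat, 120 mm diameter, 35 mm tall, loose bystander.
- hub_mid (a point): Middle of an aluminium wheel hub standing on end, 58 mm diameter at the flanges, 110 mm tall, loose bystander.
- wrench_mid (a point): Middle of a flat steel wrench, 170 mm long, lying along its x, loose bystander.
- pliers_mid (a point): Middle of a pair of pliers with rubber handles, 150 mm long, lying along its x, loose bystander.
- bar_grip_mid (a point): Middle of a black rubber handlebar grip, 125 mm long, 31 mm diameter (38 mm at one end flange), lying along its x, loose bystander.

How it is judged:
By the outcome, as a careful person would: the job done as asked, in the order asked, and still so for the second after the job is handed in, with the robot touching nothing.
It also fails if it takes over 54 s, if anything falls off the work surface, if the arm or the gripper's body presses on something with over 40 N, if the wrist force passes 120 N, or if a joint passes its speed limit or range.

### The arm

A 7-joint arm with a two-finger parallel gripper is mounted at the origin on the work surface. World frame = base frame: x ahead of the robot, y to its left, z up, the work surface at z = 0. Lengths are in m, angles in rad, forces in N, time in s.
With the tool pointing down it reaches from about 0.375 to 0.925 m from the base axis. Payload 3.1 kg.
Tool frame: the origin (TCP) lies between the finger pads; the fingertips stand 19 mm ahead of it and the grasp point (between the pads) is the TCP; z points along the fingers, y is the direction in which the jaws open and shut (so a half turn about z gives the same grasp; the last joint's range is limited). The gripper opens to 85 mm and grips with 20 to 120 N. Pads are 22 mm wide; open, the fingers measure 114 mm over their backs; the gripper's body (76 mm by 85 mm) begins 54 mm behind the grasp point. The pads swing forward as they close: fully open they stand 13 mm farther back than shut.
Start: joints at [1.223, 0.383, 0.044, 1.598, -0.018, 1.161, -0.05], TCP at [0.161, -0.63, 0.25] pointing down, gripper open.
Joint ranges: [-2.61, 2.61], [-0.41, 2.15], [-1.48, 1.57], [0, 2.5], [-1.57, 4.71], [0.05, 1.97], [-2.85, 2.85]. Speed limits (rad/s): [2.79, 2.79, 3.14, 3.14, 3.14, 3.14, 3.14].

### API

Orientations are given as a unit quaternion [x, y, z, w].
In Python, from bench import move_ptp, movel, move_j, move_gripper, pause, inverse_kinematics, read_camera, camera_params, MotionError, sign_off, look_for, tip_of, read_time_s, read_qpos, read_joint_vel, read_effort, read_eef_pos, read_tcp_rot, read_ft_force, read_ft_torque, read_finger_gap gives the robot as it stands. Calls block until the motion is done:
- move_ptp(position, orientation): joint-space move of the TCP to a pose.
- movel(position, orientation=None, speed=0.15): straight line of the TCP; orientation=None keeps the orientation; speed is the mean speed in m/s.
- move_j(angles): joint-space move.
- move_gripper(opening, effort=None): finger opening in m; effort is the grip in N (None keeps the last); returns when the fingers have stopped.
- pause(seconds).
- inverse_kinematics(position, orientation): joint angles nearest the present ones, or None.
- read_camera(name): name is "side" or "top" or "wrist"; returns the picture (480x640x3 uint8, red, green, blue); there is no depth.
- camera_params(name): a dict with "K" (3x3 intrinsics, pixels), "dist_coeffs" ([k1, k2, p1, p2, k3] as OpenCV has them; the pictures are not rectified), "camera_from_world" (4x4, takes a point from world to camera coordinates). Camera axes: x right, y down, z forward; pixel columns grow to the right and rows downward; lengths in m; the calibration is good to about 2 mm. A picture is of the moment at which its call begins: read the wrist's pose just before it. camera_params takes no time and is no camera call; for the wrist camera it gives the pose at the moment of the call.
A pose or a line that the arm cannot do raises MotionError and nothing moves.
- sign_off(): hands the job in, once; it reports no verdict.
Trained networks look in the newest picture that a camera, given by its name, has taken for a name from the list of things; names that differ only in an ending like _2 or _b are one class to them, and where a whole thing is asked for, a point or a joint stands for the part that bears it (a point fixed in the world has none). Each returns a list of dicts, best first, with "confidence" (0 to 1); they miss things now and then, are a little off and sometimes report something else, mostly with a low value. They report only what shows in the picture. A call takes as long as a camera call.
- look_for(camera, name): "at" ([column, row] in pixels, amid what is visible of it).
- tip_of(camera, name): "at" ([column, row] in pixels: a listed point, or the origin of a listed thing).
Readings, each from a call of its own:
- read_time_s(): time.
- read_qpos(): joint angles.
- read_joint_vel(): joint speeds.
- read_effort(): joint torques, N m.
- read_eef_pos(): TCP position.
- read_tcp_rot(): TCP orientation.
- read_ft_force(): force on the tool from outside, world axes, zero at the start.
- read_ft_torque(): the same for the moment, N m.
- read_finger_gap(): finger opening in m.
Only numpy, scipy, OpenCV 4.12 (cv2) and the standard library are available. Lean on these libraries where they do the work, as an engineer would, in place of code of your own. Each camera call takes 0.05 s, during which the arm holds its last target.

## Working session

There is one attempt and no reset: what is moved stays moved. The work goes in short steps, each a Python script; the robot and the scene stay as the last script left them, time stands still between calls to the robot, and variables do not carry over. Pictures are saved under pics/ and viewed, and the job is handed in when it is done.

```bash
mkdir -p pics; ls
python3 - <<'E'
from bench import *
import cv2
for c in ["side","top","wrist"]:
    im=read_camera(c); cv2.imwrite(f"pics/{c}0.png",im[:,:,::-1])
    p=camera_params(c); print(c,p["K"],p["dist_coeffs"],p["camera_from_world"])
    for n in ["lift_knob","lift_pivot","clamp_knob","key_grip","key_box","bank","oil_bottle_mid","hub_mid"]:
        r=tip_of(c,n); print(n,[(d["at"],round(d["confidence"],2)) for d in r[:3]])
print(read_time_s(),read_tcp_rot())
E
```

```text
pics
side [[479.47673423   0.         315.29666057]
 [  0.         479.47673423 244.49949225]
 [  0.           0.           1.        ]] [-0.11968201  0.          0.          0.          0.        ] [[-8.17576818e-01 -5.75818986e-01  8.01484813e-04  4.45597270e-01]
 [-4.03551899e-01  5.71989332e-01 -7.14124687e-01  3.13530343e-01]
 [ 4.10748112e-01 -5.84175230e-01 -7.00018063e-01  7.31326789e-01]
 [ 0.00000000e+00  0.00000000e+00  0.00000000e+00  1.00000000e+00]]
lift_knob []
lift_pivot [([395.8, 198.8], 0.63)]
clamp_knob [([402.8, 169.1], 0.84)]
key_grip [([226.6, 340.9], 0.62)]
key_box [([234.6, 375.2], 0.79), ([303.1, 256.6], 0.23)]
bank []
oil_bottle_mid [([303.5, 258.7], 0.81)]
hub_mid [([141.3, 300.8], 0.84)]
top [[540.09861511   0.         321.46884828]
 [  0.         540.09861511 237.79711081]
 [  0.           0.           1.        ]] [-0.00260319  0.          0.          0.          0.        ] [[ 0.04103042 -0.9991427  -0.00551102 -0.01010925]
 [-0.97822853 -0.03904732 -0.20382407  0.5766502 ]
 [ 0.20343414  0.01375402 -0.97899202  0.96716445]
 [ 0.          0.          0.
[... 306 characters left out ...]
 0.95), ([197.2, 239.5], 0.61)]
hub_mid [([213.3, 143.8], 0.57)]
wrist [[349.488492     0.         319.30357888]
 [  0.         349.488492   235.97287179]
 [  0.           0.           1.        ]] [-0.00448917  0.          0.          0.          0.        ] [[ 2.47419609e-01 -9.68908425e-01 -1.93390014e-05 -6.50396129e-01]
 [-9.28065369e-01 -2.36995695e-01  2.87276367e-01 -3.70591117e-02]
 [-2.78349076e-01 -7.10598585e-02 -9.57847738e-01  3.78968092e-01]
 [ 0.00000000e+00  0.00000000e+00  0.00000000e+00  1.00000000e+00]]
lift_knob []
lift_pivot []
clamp_knob []
key_grip []
key_box []
bank []
oil_bottle_mid []
hub_mid []
1.35 [ 9.92205175e-01  1.24614965e-01  2.84010730e-05 -2.96645670e-06]
```

View pics/side0.png

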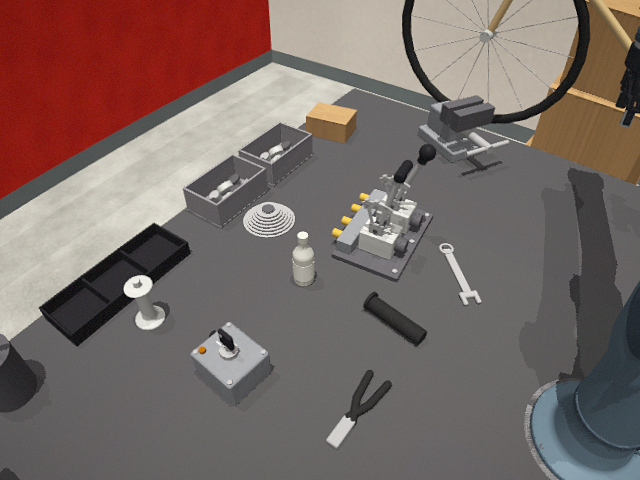

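View pics/top0.png

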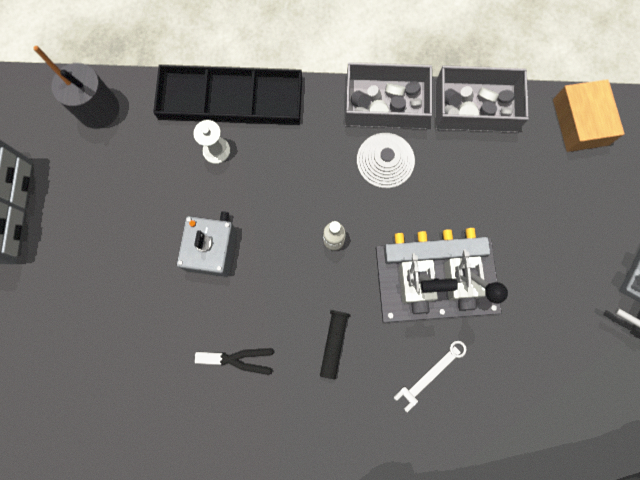

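```bash
cat > h.py <<'E'
from bench import *
import numpy as np, cv2
def ray(c,px,P=None):
    P=P or camera_params(c); T=np.array(P["camera_from_world"]);R=T[:3,:3]
    u=cv2.undistortPoints(np.array([[px]],float),np.array(P["K"]),np.array(P["dist_coeffs"]))[0,0]
    return -R.T@T[:3,3], R.T@np.array([u[0],u[1],1.])
def atz(c,px,z,P=None):
    o,d=ray(c,px,P); return o+d*(z-o[2])/d[2]
def tri(obs):
    A=np.zeros((3,3));b=np.zeros(3);L=[]
    for c,px,*P in obs:
        o,d=ray(c,px,*P);d=d/np.linalg.norm(d);M=np.eye(3)-np.outer(d,d);A+=M;b+=M@o;L.append((o,M))
    x=np.linalg.solve(A,b); return x,[np.linalg.norm(M@(x-o)) for o,M in L]
def proj(c,X,P=None):
    P=P or camera_params(c);T=np.array(P["camera_from_world"])
    return cv2.projectPoints(np.atleast_2d(np.array(X,float)),cv2.Rodrigues(T[:3,:3])[0],T[:3,3],np.array(P["K"]),np.array(P["dist_coeffs"]))[0][:,0]
E
python3 - <<'E'
from h import *
print("knob",tri([("top",(496.5,292)),("side",(427.5,153.5))]))
print("clamp",tri([("top",(438,285.5)),("side",(403,170))]))
print("key",tri([("top",(199,238)),("side",(226.6,340.9))]), atz("top",(199,238),.102))
print("pivot",tri([("top",(469.7,272.8)),("side",(395.8,198.8))]),atz("top",(469.7,272.8),.072))
print("bottle",tri([("top",(338.4,236.1)),("side",(303.5,258.7))]))
print("hub",tri([("top",(213.3,143.8)),("side",(141.3,300.8))]))
print("cass",atz("top",(386,160),.0175))
for n,z,pts in [("bank z12",.012,[(377,246),(488,238),(500,313),(384,321)]),("box z65",.065,[(189,217),(232,219),(226,274),(178,267)])]:
    for p in pts: print(n,atz("top",p,z).round(4))
for c,(x0,y0,x1,y1) in {"top":(160,200,250,290),"side":(180,310,280,410)}.items():
    im=cv2.imread(f"pics/{c}0.png")[y0:y1,x0:x1]; cv2.imwrite(f"pics/z_{c}.png",cv2.resize(im,(600,600),interpolation=cv2.INTER_CUBIC))
im=cv2.imread("pics/top0.png")[220:340,360:520];cv2.imwrite("pics/z_bank.png",cv2.resize(im,(800,600),interpolation=cv2.INTER_CUBIC))
E
```

```text
knob (array([ 0.46708299, -0.26927901,  0.21059151]), [np.float64(0.0018448396397161197), np.float64(0.001844839639716229)])
clamp (array([ 0.47288236, -0.17418196,  0.22338511]), [np.float64(0.0009792872099662721), np.float64(0.0009792872099662643)])
key (array([0.55589646, 0.23438325, 0.09990243]), [np.float64(0.0033124229147375775), np.float64(0.0033124229147373204)]) [0.55844776 0.23563383 0.102     ]
pivot (array([ 0.51672323, -0.26278615,  0.07683224]), [np.float64(0.0014575623308622338), np.float64(0.0014575623308622056)]) [ 0.51883125 -0.26356866  0.072     ]
bottle (array([ 0.58389356, -0.01805295,  0.05485992]), [np.float64(0.0019249528791674556), np.float64(0.0019249528791674836)])
hub (array([0.76441959, 0.23905288, 0.05145323]), [np.float64(0.004303535770931739), np.float64(0.004303535770931606)])
cass [ 0.75249234 -0.11105582  0.0175    ]
bank z12 [ 0.5742 -0.0968  0.012 ]
bank z12 [ 0.5992 -0.3168  0.012 ]
bank z12 [ 0.452  -0.3367  0.012 ]
bank z12 [ 0.4276 -0.1132  0.012 ]
box z65 [0.6058 0.2674 0.065 ]
box z65 [0.6052 0.185  0.065 ]
box z65 [0.4994 0.1883 0.065 ]
box z65 [0.5089 0.2792 0.065 ]
```

View pics/z_top.png

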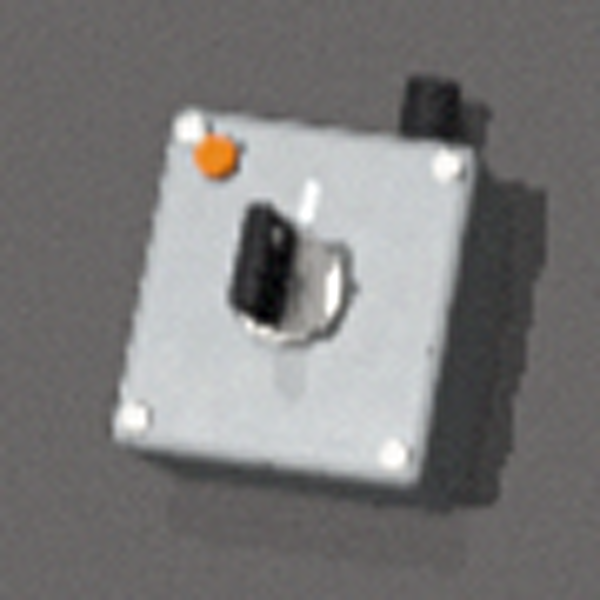

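View pics/z_side.png

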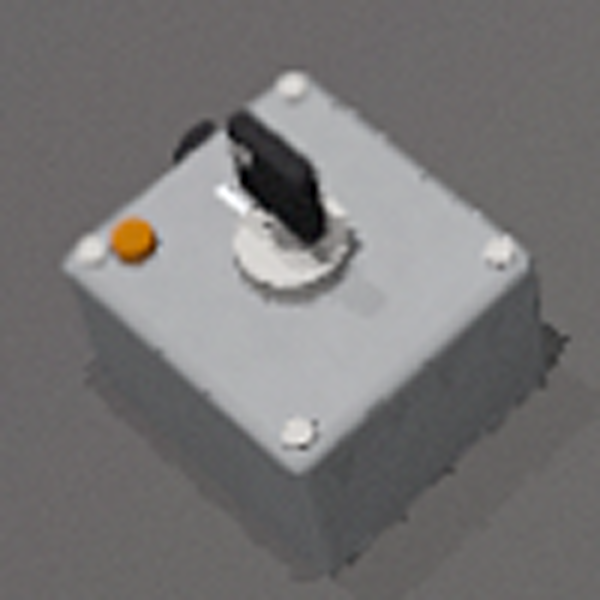

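View pics/z_bank.png

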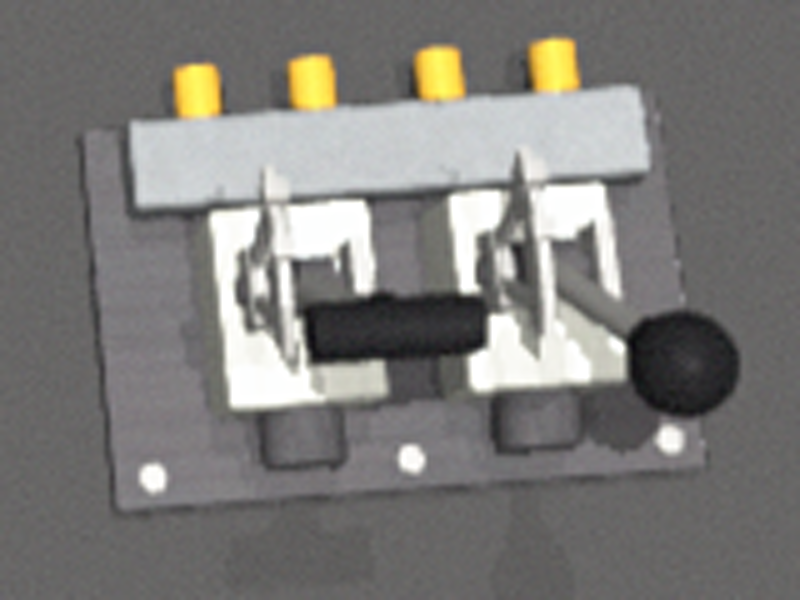

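Run:
```python
from h import *
def Z(l,f,x0,y0): return [(x/f+x0,y/f+y0) for x,y in l]
c=[atz("top",p,.065)[:2] for p in Z([(173,108),(478,145),(415,488),(113,437)],6.667,160,200)]
print(np.round(c,4),np.mean(c,0)); e=(c[0]-c[3]+c[1]-c[2]);e2=c[0]-c[1]+c[3]-c[2]
print("box yaw",np.arctan2(e[1],e[0]),np.arctan2(-e2[0],e2[1]),np.linalg.norm(e)/2,np.linalg.norm(e2)/2)
a,b=[atz("top",p,.065)[:2] for p in Z([(313,185),(288,390)],6.667,160,200)];print("slit yaw",np.arctan2(*(a-b)[::-1]),(a+b)/2)
c=[atz("top",p,.012)[:2] for p in Z([(83,130),(657,113),(706,465),(115,511)],5,360,220)]
e=(c[0]-c[3]+c[1]-c[2]);e2=c[0]-c[1]+c[3]-c[2]
print(np.round(c,4),np.mean(c,0),"bank yaw",np.arctan2(e[1],e[0]),np.arctan2(-e2[0],e2[1]),np.linalg.norm(e)/2,np.linalg.norm(e2)/2)
c=[atz("side",p,.065)[:2] for p in Z([(300,68),(535,262),(300,475),(63,265)],6,180,310)]
print("side box",np.round(c,4),np.mean(c,0))
print(proj("side",[.556,.2335,.102]),proj("top",[.556,.2335,.102]))
```

```text
[[0.6072 0.2734]
 [0.5998 0.1852]
 [0.5006 0.1954]
 [0.5116 0.2815]] [0.55477879 0.23387083]
box yaw -0.09390677967458448 -0.10509403202269586 0.09782626152271427 0.08757872556375368
slit yaw -0.03465556940235293 [0.55655745 0.23238192]
[[ 0.5742 -0.096 ]
 [ 0.5902 -0.3233]
 [ 0.452  -0.339 ]
 [ 0.4252 -0.1114]] [ 0.51039932 -0.21742645] bank yaw 0.1078087859132021 0.09379820637397149 0.14437903938812008 0.22847913271155057
side box [[0.5951 0.1848]
 [0.4989 0.1962]
 [0.5077 0.282 ]
 [0.6031 0.2728]] [0.55119938 0.23395712]
[[224.71772709 339.20264084]] [[200.04943425 239.36045445]]
```

```bash
cat >> h.py <<'E'
from scipy.spatial.transform import Rotation as Ro
def down(psi):
    x=np.array([np.cos(psi),np.sin(psi),0]);z=np.array([0,0,-1.]);y=np.cross(z,x)
    return Ro.from_matrix(np.c_[x,y,z]).as_quat()
E
python3 - <<'E'
from h import *
for psi in (-.1,-.1+np.pi):
    for d in (0,-.9,-.95):
        q=inverse_kinematics([.555,.234,.103],down(psi+d)); print(psi,d,None if q is None else np.round(q,3))
move_ptp([0.54,.234,.30],down(-.1))
P=camera_params("wrist"); im=read_camera("wrist"); cv2.imwrite("pics/w1.png",im[:,:,::-1])
for n in ["key_grip","key_box"]: print(n,[(d["at"],round(d["confidence"],2)) for d in tip_of("wrist",n)], )
print(proj("wrist",[[.555,.234,.102],[.555,.234,.065]],P),read_time_s(),read_qpos(),read_eef_pos())
E
```

```text
-0.1 0 [ 0.156  0.605 -0.795  1.795  0.517  0.963 -2.526]
-0.1 -0.9 [-1.174  0.656  0.926  1.859 -0.639  0.956 -2.528]
-0.1 -0.95 [-1.298  0.809  1.148  1.863 -0.854  1.066 -2.42 ]
3.041592653589793 0 [ 0.258  0.674 -0.945  1.79   0.637  1.016  0.532]
3.041592653589793 -0.9 [ 0.234  0.655 -0.908  1.791  0.607  1.001 -0.347]
3.041592653589793 -0.95 [ 0.232  0.654 -0.906  1.791  0.605  1.001 -0.396]
key_grip [([314.3, 197.3], 0.6), ([523.3, 303.2], 0.32)]
key_box [([317.8, 180.5], 0.96)]
[[316.14012505 197.84003889]
 [316.43173038 191.2706917 ]] 4.8 [ 0.35421913  0.4107428  -1.04865161  1.65533907  0.3683581   1.29160157
 -2.43423288] [0.54034013 0.23331484 0.29984799]
```

View pics/w1.png

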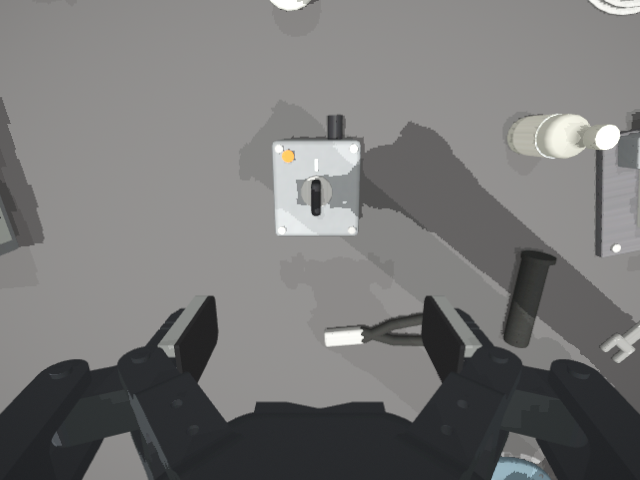

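Run:
```python
from h import *
q=np.array(read_qpos()); q[6]+=np.pi; move_j(q)
o=down(-.1+np.pi)
movel([.555,.234,.18],o,0.2)
P=camera_params("wrist"); im=read_camera("wrist"); cv2.imwrite("pics/w2.png",im[:,:,::-1])
print([(d["at"],round(d["confidence"],2)) for d in tip_of("wrist","key_grip")],proj("wrist",[[.555,.234,.102],[.555,.234,.118],[.555,.234,.065]],P))
print(read_time_s(),read_qpos(),read_eef_pos(),read_ft_force())
```

```text
[([321.8, 255.6], 0.82)] [[318.08366292 253.93341454]
 [318.02817626 263.40148598]
 [318.18595209 236.48239262]]
8.3 [ 0.27412223  0.55244624 -0.95927555  1.74135908  0.50086665  1.11022374
  0.62654369] [0.55599281 0.23511738 0.18211822] [-0.84690176  0.45738362 -0.0899497 ]
```

View pics/w2.png

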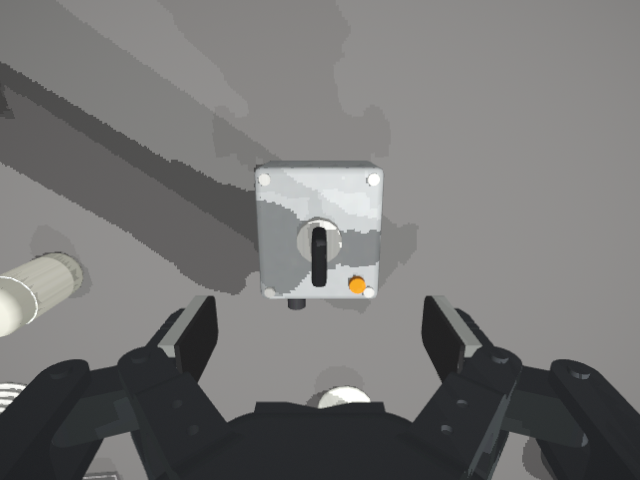

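Run:
```python
from h import *
o=down(-.1+np.pi)
movel([.555,.2335,.103],o,0.1)
print(read_eef_pos(),read_ft_force())
move_gripper(0.0,70)
print(read_finger_gap(),read_time_s(),np.round(read_eef_pos(),4),np.round(read_ft_force(),2),np.round(read_ft_torque(),3))
P=camera_params("wrist"); im=read_camera("wrist"); cv2.imwrite("pics/w3.png",im[:,:,::-1])
print(read_qpos())
```

```text
[0.55541638 0.23398888 0.10348864] [-0.57970046 -0.23665195 -0.23190698]
0.007895653748395256 9.9 [0.5552 0.2346 0.1033] [-0.58  1.88 -1.73] [ 0.391 -0.162 -0.002]
[ 0.22096759  0.645036   -0.88892024  1.79181307  0.58995423  0.99254482
  0.56508127]
```

View pics/w3.png

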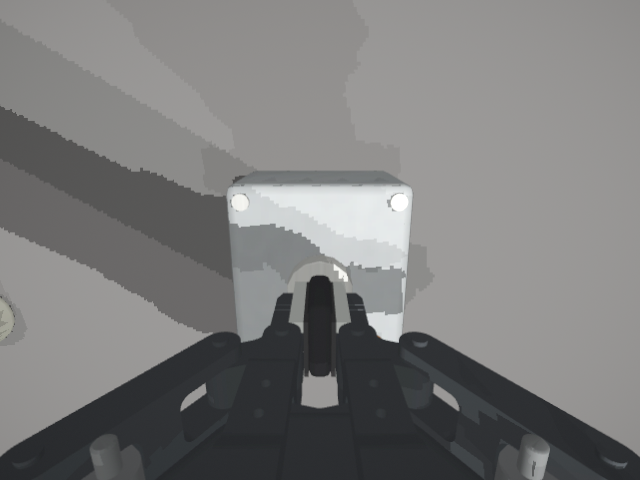

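Run:
```python
from h import *
q=np.array(read_qpos()); t0=np.array(read_ft_torque()); q[6]-=0.92
a=read_time_s(); move_j(q); b=read_time_s()
im=read_camera("top"); pause(0.3)
t1=np.array(read_ft_torque()); im2=read_camera("wrist"); qq=read_qpos(); c=read_time_s()
move_gripper(0.085); d=read_time_s()
print(a,b,c,d,t0,t1,qq[6]-q[6],read_finger_gap())
pause(0.2)
cv2.imwrite("pics/t4.png",cv2.resize(im[200:290,160:250,::-1],(600,600))); cv2.imwrite("pics/w4.png",im2[:,:,::-1])
im=read_camera("wrist"); cv2.imwrite("pics/w5.png",im[:,:,::-1])
```

```text
9.95 10.8333 11.2333 11.9583 [ 0.47527427 -0.16365735 -0.00538205] [ 0.67675046 -0.46702347  0.5351475 ] 0.0003415084200724672 0.08516099516024134
```

View pics/w4.png

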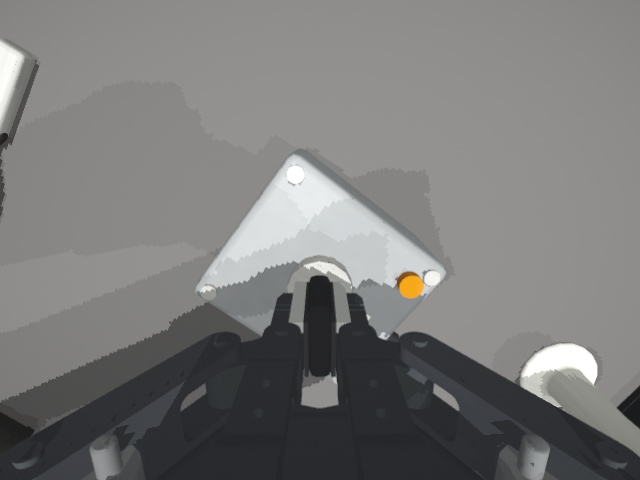

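View pics/w5.png

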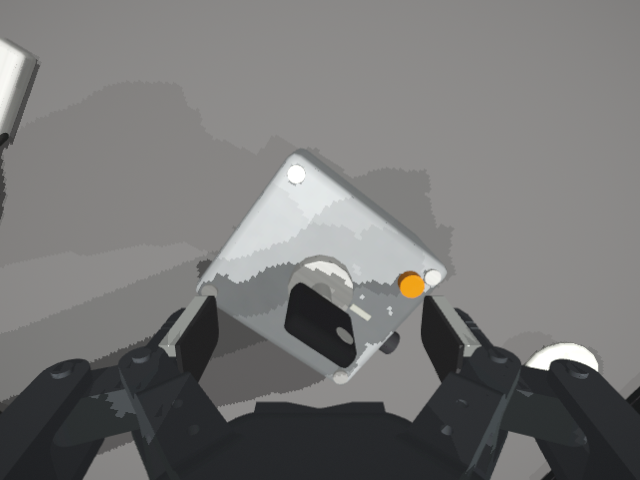

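Run:
```python
from h import *
yaw=.1;C=np.array([.5104,-.2174]);Rb=np.array([[np.cos(yaw),-np.sin(yaw)],[np.sin(yaw),np.cos(yaw)]])
W=lambda x,y,z:[*(C+Rb@[x,y]),z]
e=read_eef_pos(); movel([.555,.2335,.30],speed=.2)
move_gripper(0.0,40)
q0=read_qpos()
for psi in (yaw,yaw+np.pi):
    print([None if (q:=inverse_kinematics(W(x,-.0465,z),down(psi))) is None else np.round(q,2) for x,z in((-.11,.33),(-.11,.205),(0,.205))])
move_ptp(W(-.11,-.0465,.33),down(yaw+np.pi))
print(read_time_s(),read_qpos(),read_eef_pos(),read_ft_force())
for c in ("wrist","top","side"):
    im=read_camera(c); cv2.imwrite(f"pics/{c}6.png",im[:,:,::-1])
    for n in("lift_knob","clamp_knob"): print(c,n,[(d["at"],round(d["confidence"],2)) for d in tip_of(c,n)][:2])
print(proj("wrist",[.467,-.269,.213]))
```

```text
[array([ 1.31,  0.06, -0.82,  1.84,  0.05,  1.26, -0.99]), array([ 1.32,  0.23, -0.88,  1.99,  0.21,  1.02, -1.13]), array([ 1.08,  0.42, -0.83,  1.78,  0.34,  1.09, -1.34])]
[array([ 1.55,  0.1 , -1.08,  1.83,  0.09,  1.26,  2.12]), array([ 1.55,  0.33, -1.17,  1.98,  0.35,  1.06,  1.89]), array([ 1.29,  0.56, -1.14,  1.78,  0.55,  1.17,  1.65])]
16.1083 [ 1.54873279  0.0954653  -1.07678515  1.833898    0.08788194  1.26309486
  2.11948775] [ 0.40623646 -0.27381489  0.3301267 ] [-0.31627789  0.97268691 -0.30083848]
wrist lift_knob [([503.5, 357.8], 0.59)]
wrist clamp_knob [([436.1, 334.8], 0.72)]
top lift_knob [([495.8, 291.6], 0.61), ([212.2, 248.3], 0.17)]
top clamp_knob [([439.1, 285.8], 0.65), ([212.8, 142.8], 0.53)]
side lift_knob [([425.1, 151.8], 0.58)]
side clamp_knob [([399.4, 168.3], 0.82)]
[[318.82483311 313.46569506]]
```

View pics/wrist6.png

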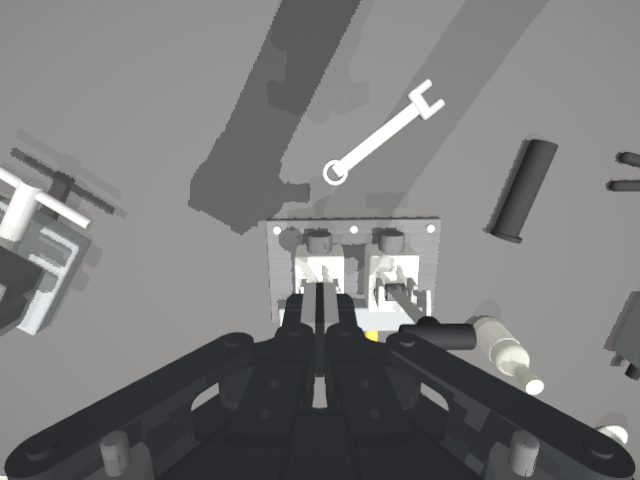

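View pics/side6.png

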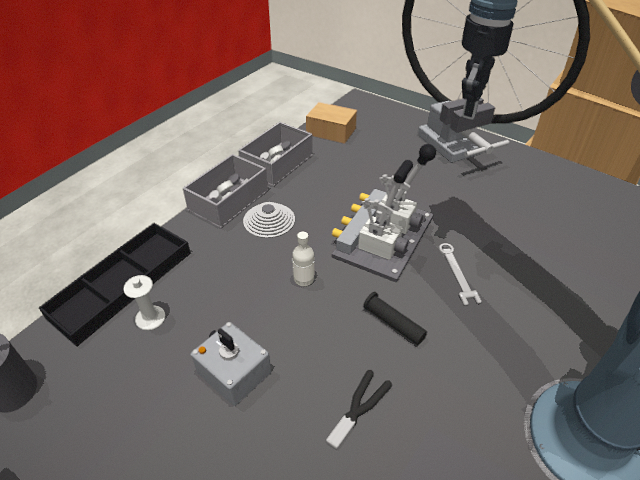

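```bash
cat >> h.py <<'E'
yaw=.1;C=np.array([.5104,-.2174]);Rb=np.array([[np.cos(yaw),-np.sin(yaw)],[np.sin(yaw),np.cos(yaw)]])
W=lambda x,y,z:[*(C+Rb@[x,y]),z]
def st(s=""): print(s,read_time_s(),np.round(Rb.T@(np.array(read_eef_pos())[:2]-C),4),np.round(read_ft_force(),2))
E
python3 - <<'E'
from h import *
movel(W(-.11,-.0465,.205),speed=.2); st("down")
movel(W(-.06,-.0465,.207),speed=.1); st("c")
im=read_camera("side"); cv2.imwrite("pics/side7.png",im[80:260,320:520,::-1].repeat(3,0).repeat(3,1))
im=read_camera("top"); cv2.imwrite("pics/top7.png",im[220:340,360:520,::-1].repeat(5,0).repeat(5,1))
E
```

```text
down 17.3333 [-0.1091 -0.0469] [0.14 0.1  1.14]
c 17.9833 [-0.0593 -0.0465] [ 0.31 -0.13  0.25]
```

View pics/side7.png

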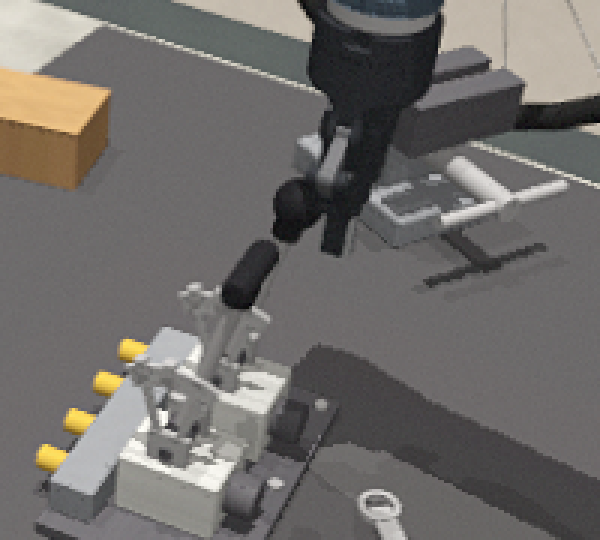

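View pics/top7.png

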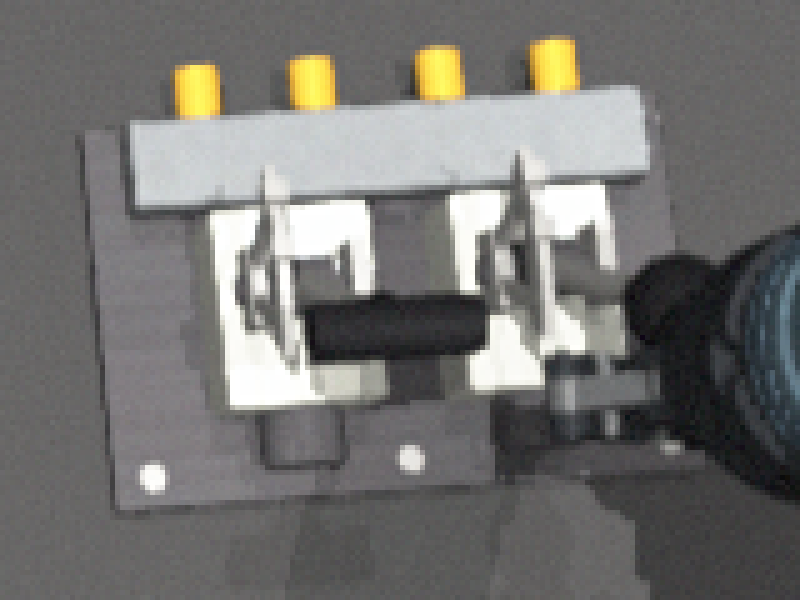

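Run:
```python
from h import *
for x,z in ((-.045,.208),(-.03,.209),(-.015,.209),(-.004,.208)):
    movel(W(x,-.0465,z),speed=.08); st()
im=read_camera("side"); cv2.imwrite("pics/side8.png",im[80:260,320:520,::-1].repeat(3,0).repeat(3,1))
im=read_camera("top"); cv2.imwrite("pics/top8.png",im[220:340,360:520,::-1].repeat(5,0).repeat(5,1))
```

```text
18.425 [-0.0445 -0.0465] [-0.46  0.05 -0.63]
 18.7667 [-0.0333 -0.0467] [-8.44  0.01  7.77]
 19.1083 [-0.0159 -0.0469] [-2.58 -1.77  0.9 ]
 19.4 [-0.0027 -0.0458] [-0.5  -0.05 -0.69]
```

View pics/side8.png

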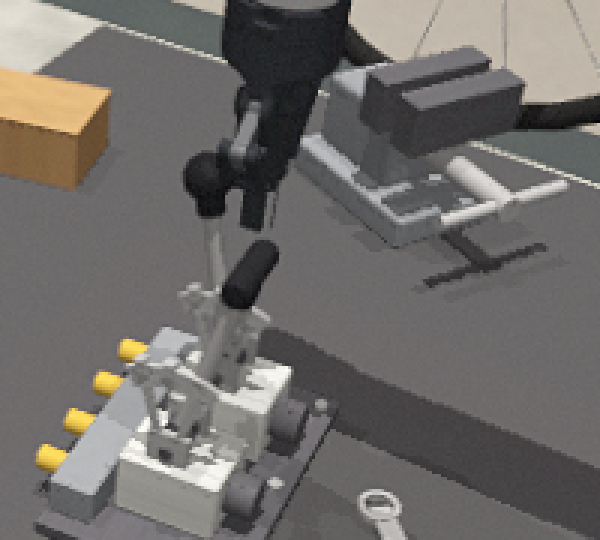

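View pics/top8.png

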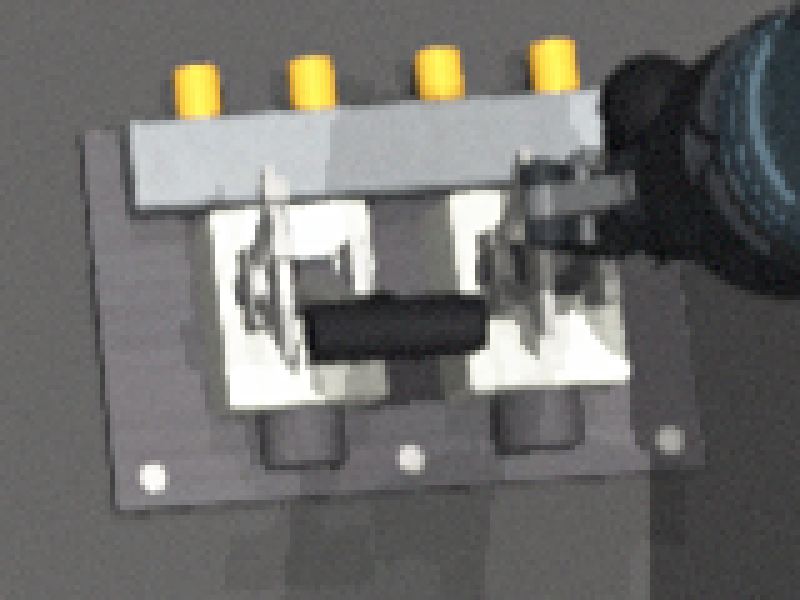

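Run:
```python
from h import *
movel(W(-.11,-.0465,.207),speed=.15); movel(W(-.13,-.0465,.33),speed=.2); st()
obs={}
for c in ("side","top"):
    im=read_camera(c); cv2.imwrite(f"pics/{c}9.png",im[:,:,::-1])
    for n in("lift_knob","clamp_knob"): 
        r=tip_of(c,n); print(c,n,[(d["at"],round(d["confidence"],2)) for d in r][:2]); 
        if r: obs[n]=obs.get(n,[])+[(c,r[0]["at"])]
for n,o in obs.items():
    X,r=tri(o); b=Rb.T@(X[:2]-C); print(n,X,r,b,"theta",.35+np.arctan2(b[0],X[2]-.072))
```

```text
21.1333 [-0.1301 -0.046 ] [-0.27  0.22 -0.6 ]
side lift_knob [([387.3, 141.7], 0.85), ([395.6, 199.1], 0.18)]
side clamp_knob [([400.7, 168.1], 0.94), ([270.2, 212.4], 0.42)]
top lift_knob [([492.9, 239.3], 0.6)]
top clamp_knob [([437.7, 285.5], 0.96), ([195.3, 237.0], 0.54)]
lift_knob [ 0.55402275 -0.2665243   0.20636928] [np.float64(0.0006421079932887997), np.float64(0.0006421079932890026)] [ 0.03850058 -0.05323389] theta 0.6290519029105607
clamp_knob [ 0.47449825 -0.17203136  0.22765808] [np.float64(0.0013367684536781292), np.float64(0.0013367684536782407)] [-0.03119309  0.04872619] theta 0.152224740817386
```

View pics/side9.png

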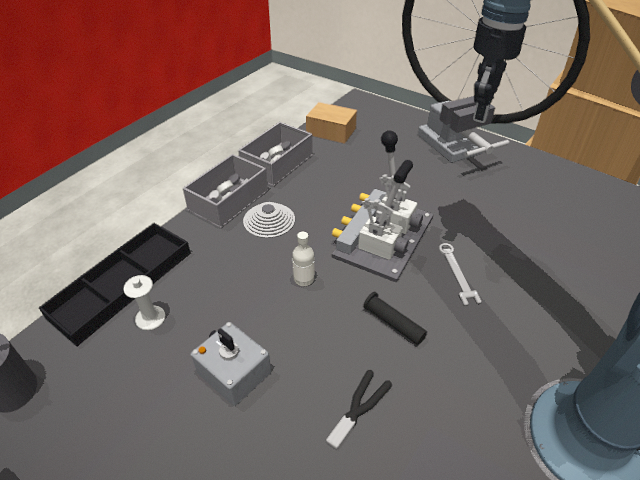

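View pics/top9.png

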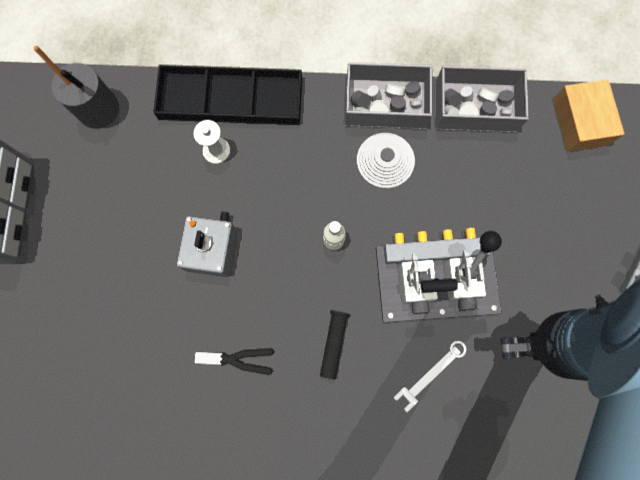

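Run:
```python
from bench import *
sign_off(); print(read_time_s())
```

```text
the job is handed in; nothing more can be done
the job is handed in; nothing more can be done
```

The pump was started with the key and the lift lever now stands in the float notch. I handed the job in at about 21 s, with the arm clear of everything.

- **Key:** I gripped the head and turned it 0.92 rad clockwise onto its stop, with a wrist moment of about 0.53 N m. I held it there for about 0.4 s plus the time the jaws took to start opening. When I let go, the pictures showed it back at run.
- **Lift lever:** I pushed the ball knob with the closed fingers. The force read about 8 N partway through the detent and fell to about zero once the lever had snapped over. After I backed off, the lever stayed put. My triangulation gave about 0.63 rad against a stop of 0.56; that excess is within my pixel and bank-pose error, and the knob had travelled about 87 mm.
- **Everything else:** The clamp handle measured within about 5 mm of where it was before, which is measurement noise. The loose things look unmoved in the before and after pictures.

No check failed.

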